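# Put the deep socket away in the tool chest

### The job

Two blue tool chests stand on the garage bench. Pull the top drawer of the wider chest right out to its stop, then stand the deep (taller) socket upright on that drawer's floor and leave the drawer fully out.

Things in the scene. Friction and masses are not known exactly. Their poses are not given: they have to be found in the camera images.
- wide_top (a joint): How far the wider chest's top drawer is out, in m: 0 shut, 0.150 at its end stop; starts 0 to 0.02. About 3 N of friction, no latch or spring. The chest is fixed, blue steel, 240 mm wide, 212 high, flat-topped; the other chest, 160 mm wide, is a bystander. Four short stored sockets, 25 mm high, are fixed along the drawer's right (-y) wall, filling its floor beyond 68 mm from the middle.
- wide_top_handle (a point): Middle of that drawer's bar handle: level, 12 mm thick, 122 long along this frame's y, 42 mm in front of the drawer front, 22 below the chest top, 190 above the bench. Frame moves with the drawer: x into the chest (it pulls out along -x), z up. In it the drawer's inner floor is at z -0.074, x 0.063 to 0.238, y -0.099 to 0.099 m (x to 0.20 uncovered when fully out); side walls 59 mm high, front 84.
- deep_socket: The deep socket: a steel cylinder 72 mm tall, 40 mm in diameter (36 mm over its upper 27 mm), 0.28 to 0.52 kg, dark round hole in its top, standing loose on the bench in the strip between the chests or nearer the robot. Origin: centre of its underside, z up its axis. A short socket, same diameter, 36 mm tall, stands at least 70 mm away: leave it.

How it is judged:
On the way:
1. the top drawer of the wider chest is pulled out to its stop (value of joint wide_top above 0.135 m), for 0.2 s.
At the end, for the whole second after the job is handed in: The top drawer of the wider chest is out to within 15 mm of its stop, and the deep socket stands inside it on its floor (within 12 mm in height), upright within about 11 degrees, at rest and released (value of joint wide_top above 0.135 m and x of deep_socket in the frame of wide_top_handle between 0.06 and 0.24 m and y of deep_socket in the frame of wide_top_handle between -0.1 and 0.1 m and z of deep_socket in the frame of wide_top_handle between -0.084 and -0.062 m and angle between deep_socket's own z axis and vertical below 0.2 rad and linear speed of deep_socket below 0.02 m/s); the robot touches nothing.
It also fails if it takes over 61 s, if anything falls off the work surface, if the arm or the gripper's body presses on something with over 40 N, if the wrist force passes 120 N, or if a joint passes its speed limit or range.

### The arm

A 6-joint arm with a two-finger parallel gripper is mounted at the origin on the work surface. World frame = base frame: x ahead of the robot, y to its left, z up, the work surface at z = 0. Lengths are in m, angles in rad, forces in N, time in s.
With the tool pointing down it reaches from about 0.425 to 0.95 m from the base axis. Payload 14.7 kg.
Tool frame: the origin (TCP) lies on the centre line of the jaws, within the pads' length; the fingertips stand 8 mm ahead of it and the grasp point (between the pads) lies 11 mm behind it; z points along the fingers, y is the line along which they close (so a half turn about z gives the same grasp; the last joint's range is limited). The gripper opens to 85 mm and grips with 20 to 120 N. Pads are 22 mm wide; open, the fingers measure 114 mm over their backs; the gripper's body (76 mm by 85 mm) begins 54 mm behind the grasp point. The pads swing forward as they close: fully open they stand 13 mm farther back than shut.
Start: joints at [-1.241, 0.48, 1.596, -0, 1.065, -0.047], TCP at [0.239, -0.604, 0.239] pointing down, gripper open.
Joint ranges: [-2.75, 2.75], [-0.82, 2.05], [0.23, 2.67], [-1.56, 4.7], [0.09, 2.69], [-2.92, 2.92]. Speed limits (rad/s): [1.89, 1.89, 2.39, 3.01, 3.01, 3.01].

### API

Orientations are given as a unit quaternion [w, x, y, z].
In Python, from rig import robot, camera gives the robot as it stands. The module is installed in compiled form; this text tells all that it offers.
- The arm moves only by the tool jog_arm, never from a script. Its argument "series" is a list of rows, each a list of 6 numbers: the shift along the tool's x, y, z normalised to -1 to 1, where 1 is 300 mm, then the turn, a rotation vector about the tool's x, y, z normalised to -1 to 1, where 1 is pi rad. In form: [[x, y, z, ax, ay, az], ...]. A call has exactly 5 rows; each row is the pose to reach, as a shift and turn from the pose commanded when the call began, along the tool's axes at that moment, turning the shorter way round; what a row does not reach only later rows make up. A row lasts 1/8 s, in which the tool goes at most 62.5 mm and 10.7 degrees, less where a joint would pass 70% of its speed; a pose out of reach is approached as far as the arm can. A call with a number of a shift or a turn outside -1 to 1 is refused whole. A call with a gripper value outside its range is refused whole. "jaw" is the gripper's target within -1 to 1 (fully open at 1, half-way at 0, shut at -1), set as the call begins (left out, the last holds). The fingers move at their own pace and stop on an object; "grip_force" is the grip in N (left out, the last holds). Time passes only in rows, so rows that repeat a pose let the fingers close, or fill a call up. It gives the time, the measured TCP pose, the force, the opening and the grip force at its end, in the units of the state.
- robot.sense(): the state, without advancing time (a new reading comes with each control period).
- camera(name): name is "side" or "top"; returns a dict with "img" (420x560x3 uint8, red, green, blue), "fx", "fy", "cx", "cy" (pixels), "dist" ([k1, k2, p1, p2, k3] as OpenCV has them; the pictures are not rectified), "T" (4x4, takes a point from camera to world coordinates). Camera axes: x right, y down, z forward; pixel columns grow to the right and rows downward; lengths in m; the calibration is good to about 2 mm. A picture is of the moment at which its call begins. There is no depth.
- robot.sign_off(): hands the job in; it is judged then, once.
The state is a dict: "clock": time; "joints": joint angles; "qd": joint speeds; "effort": joint torques, N m; "position": TCP position; "eef_rot": TCP orientation; "contact_force": force on the tool from outside, world axes, zero at the start; "wrist_torque": the same for the moment, N m; "finger_gap": finger opening in m; "finger_force": force on a finger pad.
Only numpy, scipy, OpenCV 4.12 (cv2) and the standard library are available. Lean on these libraries where they do the work, as an engineer would, in place of code of your own. Each camera call takes 0.05 s, during which the arm holds its last target. There are 200 camera calls.

## Working session

There is one attempt and no reset: what is moved stays moved. The work goes in short steps, Python scripts to look and compute and a tool call to move; the robot and the scene stay as the last step left them, time stands still between calls to the robot, and variables do not carry over. Pictures are saved under pics/ and viewed, at most 10 in all, crops included, and the job is handed in when it is done.

Besides the shell and the picture viewer there is one more tool, called after "Call:" as name(argument=value, ...), one argument or row to a line, values as JSON. jog_arm: Moves the arm, as the interface text tells. Its arguments: {"type":"object","properties":{"series":{"type":"array","items":{"type":"array","items":{"type":"number"}}},"jaw":{"type":"number"},"grip_force":{"type":"number"}},"required":["series"]}

```bash
mkdir -p pics; cat > h.py <<'E'
import numpy as np, cv2
from rig import robot, camera
def K(c): return np.array([[c['fx'],0,c['cx']],[0,c['fy'],c['cy']],[0,0,1]])
def ray(c,uv):
    p=cv2.undistortPoints(np.array([[uv]],float),K(c),np.array(c['dist']))[0,0]
    T=np.array(c['T']); d=T[:3,:3]@np.array([p[0],p[1],1]); return T[:3,3],d
def onz(c,uv,z):
    o,d=ray(c,uv); return o+d*(z-o[2])/d[2]
def proj(c,P):
    T=np.linalg.inv(np.array(c['T'])); P=np.atleast_2d(P).astype(float)
    r,_=cv2.Rodrigues(T[:3,:3]); return cv2.projectPoints(P,r,T[:3,3],K(c),np.array(c['dist']))[0][:,0]
def save(c,n): cv2.imwrite('pics/'+n,cv2.cvtColor(c['img'],cv2.COLOR_RGB2BGR))
E
python3 - <<'E'
from h import *
for n in('side','top'):
    c=camera(n); save(c,n+'0.png'); print(n,np.round(c['T'],3).tolist(),c['fx'])
s=robot.sense(); print(s['clock'],s['position'],s['eef_rot'],s['finger_gap'])
E
```

```text
side [[-0.985, -0.118, 0.126, 0.426], [-0.173, 0.641, -0.748, 0.755], [0.008, -0.758, -0.652, 0.782], [0.0, 0.0, 0.0, 1.0]] 453.4004891700712
top [[0.015, -0.995, 0.1, 0.483], [-1.0, -0.015, 0.0, -0.03], [0.001, -0.1, -0.995, 1.007], [0.0, 0.0, 0.0, 1.0]] 479.4242469679255
0.1 [ 0.23907535 -0.60405793  0.23872503] [-5.46122998e-04  9.82303856e-01  1.87293436e-01 -7.44670891e-05] 0.08562911541769708
```

View pics/side0.png

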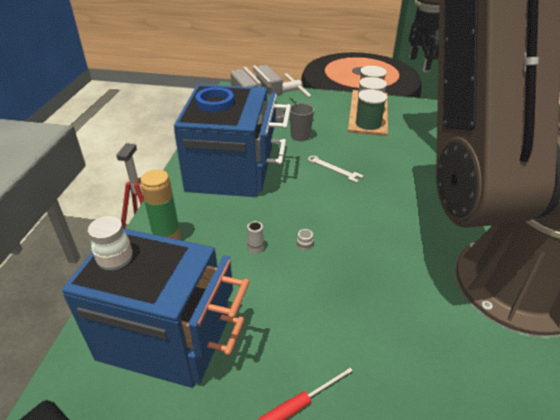

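View pics/top0.png

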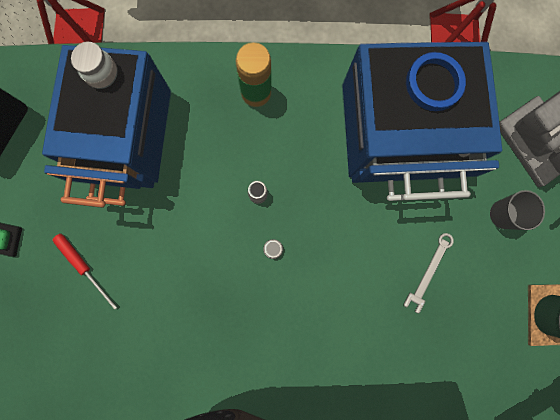

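The wider chest is the right one in the top view, with a white top handle at about (388–469, 196). The deep socket is at top (257,190) / side (256,235), and the short one at top (273,249). Next I'll measure them.

```bash
python3 - <<'E'
from h import *
t=camera('top'); s=camera('side')
def crop(c,u0,u1,v0,v1,k): return cv2.resize(c['img'][v0:v1,u0:u1],None,fx=k,fy=k,interpolation=cv2.INTER_CUBIC)
a=crop(t,340,510,140,225,4); b=crop(s,230,320,75,255,2.9)
A=np.zeros((600,800,3),np.uint8); A[:340,:680]=a
A[345:345+240,:240]=crop(t,235,295,175,235,4)
A[345:345+240,260:260+240]=crop(s,230,290,205,265,4); A[345:345+250,520:520+250]=crop(s,245,295,85,135,5)
cv2.imwrite('pics/crop1.png',A[:,:,::-1])
img=t['img'].astype(int); m=((img.min(2)>150)&(img.max(2)-img.min(2)<45)).astype(np.uint8)
m[:170]=0;m[215:]=0;m[:,:370]=0;m[:,485:]=0
n,l,st,ce=cv2.connectedComponentsWithStats(m)
for i in range(1,n):
    if st[i,4]>20: print(st[i],ce[i])
ys,xs=np.nonzero(m)
for u in range(384,474,6):
    v=np.nonzero(m[:,u])[0]; print(u,v.min() if len(v) else None,v.max() if len(v) else None)
E
```

```text
[392 170  78  29 571] [435.38003503 189.0385289 ]
[388 192  13   8  75] [393.69333333 196.45333333]
384 173 173
390 192 199
396 172 199
402 172 172
408 172 198
414 172 198
420 171 198
426 171 197
432 171 197
438 170 197
444 192 196
450 192 196
456 170 196
462 170 196
468 192 195
```

View pics/crop1.png

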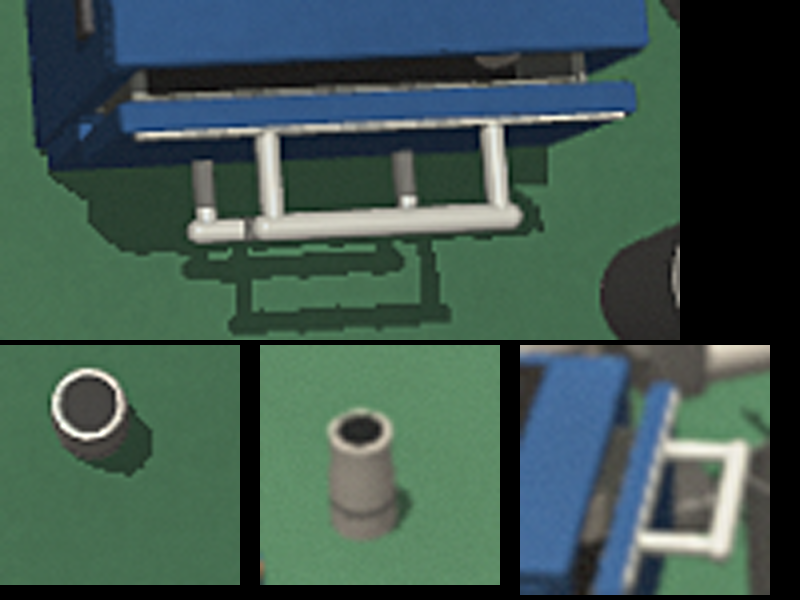

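```bash
python3 - <<'E'
from h import *
t=camera('top'); s=camera('side'); r=lambda x:np.round(x,4)
a=onz(t,(403.3,196.8),.19); b=onz(t,(470.5,193.6),.19)
print('bar top',r(a),r(b),np.linalg.norm(a-b),'yaw',np.degrees(np.arctan2(-(b-a)[0],-(b-a)[1])) , r((a+b)/2))
c=onz(s,(289.3,105.4),.19); d=onz(s,(284.8,126.5),.19); print('bar side',r(c),r(d),r((c+d)/2))
# chest top front edge z .212
e=onz(t,(368.5,156.5),.212); f=onz(t,(501.5,152),.212); print('edge',r(e),r(f),np.linalg.norm(e-f),np.degrees(np.arctan2(-(f-e)[0],-(f-e)[1])))
print('sock',r(onz(t,(257,189.5),.072)),r(onz(s,(255,226),.072)),'short',r(onz(t,(273,248.5),.036)))
# drawer front face top edge front: z = .190-.074+.084
print('front',r(onz(t,(374,174),.198)),r(onz(t,(496.5,168.5),.198)))
q=robot.sense(); from scipy.spatial.transform import Rotation as R
print(R.from_quat(q['eef_rot'],scalar_first=True).as_matrix().round(3).tolist())
E
```

```text
bar top [ 0.5874 -0.2591  0.19  ] [ 0.5952 -0.3805  0.19  ] 0.12172039993879509 yaw -3.681504815236744 [ 0.5913 -0.3198  0.19  ]
bar side [ 0.5903 -0.3795  0.19  ] [ 0.5838 -0.263   0.19  ] [ 0.587  -0.3212  0.19  ]
edge [ 0.6525 -0.194   0.212 ] [ 0.6666 -0.4308  0.212 ] 0.23729221833500352 -3.4081241584396946
sock [ 0.6122 -0.0018  0.072 ] [ 0.6091 -0.003   0.072 ] short [ 0.4975 -0.0352  0.036 ]
front [ 0.625  -0.2061  0.198 ] [ 0.6398 -0.427   0.198 ]
[[0.93, 0.368, -0.0], [0.368, -0.93, 0.0], [0.0, -0.0, -1.0]]
```

```bash
cat >> h.py <<'E'
from scipy.spatial.transform import Rotation as R
def go(p,ydeg,frm=None):
    """rows numbers to reach TCP p, tool down, tool y at ydeg (world)"""
    q=robot.sense(); r0=R.from_quat(q['eef_rot'],scalar_first=True); p0=q['position']
    if frm is not None: p0,r0=frm
    a=np.radians(ydeg); y=np.array([np.cos(a),np.sin(a),0]); z=np.array([0,0,-1.]); r=R.from_matrix(np.c_[np.cross(y,z),y,z])
    print(np.round(r0.inv().apply(np.array(p)-p0)/.3,3),np.round((r0.inv()*r).as_rotvec()/np.pi,4)); return np.array(p),r
E
python3 -c "
from h import *
f=go((.589,-.3205,.30),3.6); go((.589,-.3205,.18),3.6,f)"
```

```text
[ 1.432 -0.45  -0.203] [-1.e-04 -1.e-04 -4.e-01]
[0.  0.  0.4] [0. 0. 0.]
```

Call:
jog_arm(
  series=[
    [0,0,-0.2,0,0,0],
    [0.2,-0.06,-0.2,0,0,-0.06],
    [0.4,-0.12,-0.2,0,0,-0.12],
    [0.6,-0.18,-0.2,0,0,-0.18],
    [0.8,-0.25,-0.2,0,0,-0.24],
  ],
  jaw=-0.06,
)

```text
clock: 0.92
position: [0.435, -0.446, 0.2994]
eef_rot: [0.0, 0.844, 0.537, 0.0]
contact_force: [0.2, -0.4, -0.6]
finger_gap: 0.0403
finger_force: 0.0
```

```bash
python3 -c "
from h import *
f=go((.589,-.3205,.30),3.6); print(robot.sense()['finger_gap'])"
```

```text
[ 0.597  0.287 -0.002] [ 1.000e-04  1.000e-04 -1.594e-01]
0.040291162136615266
```

Call:
jog_arm(
  series=[
    [0.2,0.095,0,0,0,-0.055],
    [0.4,0.19,0,0,0,-0.11],
    [0.597,0.287,0,0,0,-0.1594],
    [0.597,0.287,0,0,0,-0.1594],
    [0.597,0.287,0,0,0,-0.1594],
  ],
)

```text
clock: 1.55
position: [0.5885, -0.322, 0.299]
eef_rot: [-0.0, 0.687, 0.727, -0.0]
contact_force: [0.1, -0.3, 0.0]
finger_gap: 0.0404
finger_force: 0.0
```

```bash
python3 -c "
from h import *
go((.589,-.3205,.18),3.6)
c=camera('top'); s=camera('side'); A=np.hstack([cv2.resize(c['img'][130:230,370:490],(480,400)),cv2.resize(s['img'][60:160,230:310],(320,400))]); cv2.imwrite('pics/c2.png',A[:,:,::-1])"
```

```text
[0.005 0.002 0.397] [-0.0002 -0.     -0.0018]
```

View pics/c2.png

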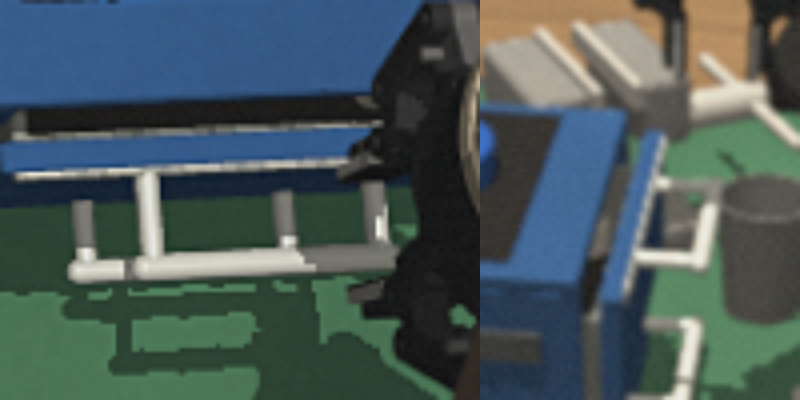

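The top view shows the bar at (407–470, 195), with the hand shifted right by perspective. The fingers, at crop (350,170) and (350,290), straddle the bar line. I'll descend in two stages.

Call:
jog_arm(
  series=[
    [0.005,0.002,0.1,0,0,0],
    [0.005,0.002,0.2,0,0,0],
    [0.005,0.002,0.3,0,0,0],
    [0.005,0.002,0.397,0,0,0],
    [0.005,0.002,0.397,0,0,0],
  ],
)

```text
clock: 2.28
position: [0.5866, -0.3216, 0.1784]
eef_rot: [-0.002, 0.688, 0.726, -0.0]
contact_force: [-0.8, -0.2, 0.9]
finger_gap: 0.0401
finger_force: 0.0
```

Call:
jog_arm(
  series=[
    [0,0,0,0,0,0],
    [0,0,0,0,0,0],
    [0,0,0,0,0,0],
    [0,0,0,0,0,0],
    [0,0,0,0,0,0],
  ],
  jaw=-1,
  grip_force=40,
)

```text
clock: 2.9
position: [0.5894, -0.322, 0.1819]
eef_rot: [0.001, 0.687, 0.727, -0.0]
contact_force: [-2.4, -3.3, 8.7]
finger_gap: 0.0103
finger_force: 39.4
```

Call:
jog_arm(
  series=[
    [0,-0.08,0,0,0,0],
    [0,-0.16,0,0,0,0],
    [0,-0.24,0,0,0,0],
    [0,-0.32,0,0,0,0],
    [0,-0.4,0,0,0,0],
  ],
)

```text
clock: 3.52
position: [0.47, -0.3298, 0.1819]
eef_rot: [0.003, 0.687, 0.727, -0.0]
contact_force: [4.0, -11.5, 2.2]
finger_gap: 0.0104
finger_force: 40.7
```

Call:
jog_arm(
  series=[
    [0,-0.015,0,0,0,0],
    [0,-0.03,0,0,0,0],
    [0,-0.04,0,0,0,0],
    [0,-0.05,0,0,0,0],
    [0,-0.05,0,0,0,0],
  ],
)

```text
clock: 4.15
position: [0.4553, -0.3307, 0.1819]
eef_rot: [0.003, 0.687, 0.727, -0.0]
contact_force: [0.4, -10.7, 4.3]
finger_gap: 0.0105
finger_force: 40.9
```

Call:
jog_arm(
  series=[
    [0,-0.01,0,0,0,0],
    [0,-0.015,0,0,0,0],
    [0,-0.02,0,0,0,0],
    [0,-0.025,0,0,0,0],
    [0,-0.025,0,0,0,0],
  ],
)

```text
clock: 4.78
position: [0.4533, -0.331, 0.1821]
eef_rot: [0.006, 0.687, 0.727, 0.002]
contact_force: [43.5, 1.8, -18.5]
finger_gap: 0.0103
finger_force: 40.1
```

```bash
python3 -c "
from h import *
q=robot.sense();print(q['contact_force'],q['position'])"
```

```text
[ 43.52115104   1.80199316 -18.53739741] [ 0.45325283 -0.33103436  0.18209228]
```

Call:
jog_arm(
  series=[
    [0,0.008,0,0,0,0],
    [0,0.014,0,0,0,0],
    [0,0.014,0,0,0,0],
    [0,0.014,0,0,0,0],
    [0,0.014,0,0,0,0],
  ],
)

```text
clock: 5.4
position: [0.4536, -0.3309, 0.182]
eef_rot: [0.004, 0.687, 0.727, 0.0]
contact_force: [12.3, -7.4, -2.0]
finger_gap: 0.0104
finger_force: 41.3
```

Call:
jog_arm(
  series=[
    [0,0.014,0,0,0,0],
    [0,0.0,0,0,0,0],
    [0,0.0,0,0,0,0],
    [0,0.0,0,0,0,0],
    [0,0.0,0,0,0,0],
  ],
  jaw=-0.06,
)

```text
clock: 6.02
position: [0.4507, -0.3289, 0.1802]
eef_rot: [-0.0, 0.687, 0.727, -0.0]
contact_force: [0.9, -0.1, -0.7]
finger_gap: 0.0403
finger_force: 0.0
```

Call:
jog_arm(
  series=[
    [0,0,-0.13,0,0,0],
    [0,0,-0.27,0,0,0],
    [0,0,-0.4,0,0,0],
    [0,0,-0.4,0,0,0],
    [0,0,-0.4,0,0,0],
  ],
)

```text
clock: 6.65
position: [0.4505, -0.3287, 0.2997]
eef_rot: [-0.0, 0.687, 0.727, -0.0]
contact_force: [0.1, -0.2, -0.3]
finger_gap: 0.0402
finger_force: 0.0
```

```bash
python3 -c "
from h import *
go((.611,-.0025,.20),-86.4); print(robot.sense()['joints'])
c=camera('top'); save(c,'t3.png')"
```

```text
[1.055 0.596 0.332] [-2.000e-04 -0.000e+00  4.981e-01]
[-6.84671974e-01  2.92638422e-01  1.73576197e+00  3.59448930e-05
  1.11368226e+00 -7.41486190e-01]
```

View pics/t3.png

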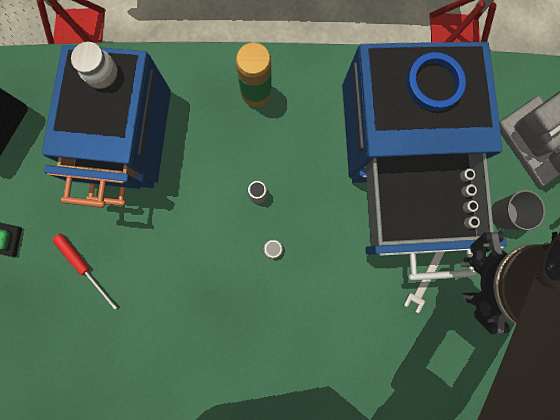

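The picture shows the drawer fully out: front at about (375–490, 245), bar at about (411–475, 275), stored sockets along the right wall. The socket hasn't moved from (257,190).

Call:
jog_arm(
  series=[
    [0.2,0.1,0,0,0,0.055],
    [0.4,0.2,0,0,0,0.11],
    [0.6,0.3,0.05,0,0,0.17],
    [0.75,0.42,0.15,0,0,0.23],
    [0.9,0.52,0.25,0,0,0.29],
  ],
  jaw=0.5,
)

```text
clock: 7.32
position: [0.5715, -0.0835, 0.2434]
eef_rot: [-0.0, 0.923, 0.384, -0.0]
contact_force: [-0.3, -0.6, 0.2]
finger_gap: 0.0642
finger_force: 0.0
```

```bash
python3 -c "
from h import *
go((.611,-.0025,.15),-86.4); print(robot.sense()['joints'])"
```

```text
[ 0.285 -0.097  0.311] [-1.000e-04  2.000e-04  2.312e-01]
[-1.97615833e-01  3.75340006e-01  1.76106545e+00 -7.30210136e-05
  1.00591498e+00  5.84139380e-01]
```

Call:
jog_arm(
  series=[
    [0.08,-0.03,0.05,0,0,0.055],
    [0.16,-0.06,0.1,0,0,0.11],
    [0.24,-0.08,0.2,0,0,0.165],
    [0.285,-0.097,0.3,0,0,0.22],
    [0.285,-0.097,0.311,0,0,0.231],
  ],
)

```text
clock: 7.95
position: [0.6083, -0.0029, 0.1484]
eef_rot: [-0.0, 0.999, 0.035, -0.003]
contact_force: [-0.2, 1.3, 0.2]
finger_gap: 0.0641
finger_force: 0.0
```

```bash
python3 -c "
from h import *
go((.611,-.0025,.052),-86.4)
c=camera('top'); s=camera('side'); A=np.hstack([cv2.resize(c['img'][140:240,200:300],(400,400)),cv2.resize(s['img'][160:260,210:310],(400,400))]); cv2.imwrite('pics/c4.png',A[:,:,::-1])"
```

```text
[ 0.011 -0.001  0.321] [-0.0002  0.0017  0.002 ]
```

View pics/c4.png

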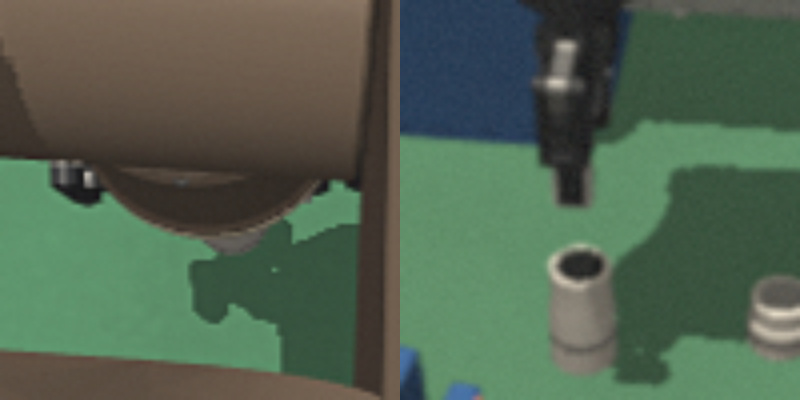

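The side view shows the fingers at crop (572,190), above the socket mouth at (580,265), so they are lined up within a few mm. Descending.

Call:
jog_arm(
  series=[
    [0,0,0.09,0,0,0],
    [0,0,0.18,0,0,0],
    [0,0,0.26,0,0,0],
    [0,0,0.325,0,0,0],
    [0,0,0.325,0,0,0],
  ],
)

```text
clock: 8.68
position: [0.6097, -0.0042, 0.0534]
eef_rot: [-0.0, 0.999, 0.035, -0.001]
contact_force: [0.3, -0.7, -0.6]
finger_gap: 0.064
finger_force: 0.0
```

Call:
jog_arm(
  series=[
    [0,0,0,0,0,0],
    [0,0,0,0,0,0],
    [0,0,0,0,0,0],
    [0,0,0,0,0,0],
    [0,0,0,0,0,0],
  ],
  jaw=-1,
  grip_force=60,
)

```text
clock: 9.3
position: [0.611, -0.0038, 0.0553]
eef_rot: [0.0, 0.999, 0.035, 0.001]
contact_force: [-0.6, 0.3, 5.8]
finger_gap: 0.0335
finger_force: 58.9
```

Call:
jog_arm(
  series=[
    [0,0,-0.1,0,0,0],
    [0,0,-0.25,0,0,0],
    [0,0,-0.45,0,0,0],
    [0,0,-0.65,0,0,0],
    [0,0,-0.82,0,0,0],
  ],
)

```text
clock: 9.93
position: [0.6101, -0.0038, 0.3031]
eef_rot: [0.0, 0.999, 0.035, 0.001]
contact_force: [1.4, 0.1, -4.7]
finger_gap: 0.034
finger_force: 61.0
```

```bash
python3 -c "
from h import *
c=camera('top'); s=camera('side')
A=np.zeros((400,800,3),np.uint8);A[:,:500]=cv2.resize(c['img'][140:300,350:550],(500,400));A[:,500:]=cv2.resize(s['img'][80:230,200:312],(300,400)); cv2.imwrite('pics/c5.png',A[:,:,::-1]); q=robot.sense(); print(q['position'],q['contact_force'],q['finger_gap'])"
```

```text
[ 0.6126703  -0.00388867  0.3066633 ] [ 0.91941473 -0.08683923 -4.33565195] 0.03373110645018513
```

View pics/c5.png

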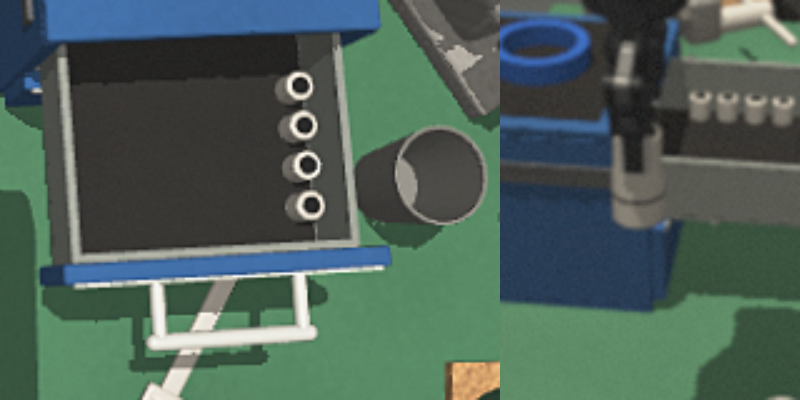

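The socket is held upright (side crop (635,170)), and the bar in the top view runs from about (409,277) to (477,273). Computing the place target.

```bash
python3 -c "
from h import *
c=camera('top'); a=onz(c,(409.2,277.2),.19); b=onz(c,(477.2,272.8),.19); m=(a+b)/2; print(a,b,np.linalg.norm(a-b),m)
m=(m+np.array([.4536,-.329,.19]))/2
t=np.radians(3.6); X=np.array([np.cos(t),np.sin(t),0]); Y=np.array([-np.sin(t),np.cos(t),0])
p=m+X*.128+Y*.02; print(p)
p[2]=.30; f=go(p,-86.4); p[2]=.171; go(p,-86.4,f)"
```

```text
[ 0.44896861 -0.2682754   0.19      ] [ 0.45673605 -0.38988461  0.19      ] 0.12185702651424693 [ 0.45285233 -0.32908     0.19      ]
[ 0.57971778 -0.30104228  0.19      ]
[-0.174  0.981  0.011] [ 0.0002 -0.0018  0.0021]
[0.   0.   0.43] [0. 0. 0.]
```

Measurements agree within 1 mm. Moving over the drawer.

Call:
jog_arm(
  series=[
    [-0.02,0.15,0,0,0,0],
    [-0.06,0.35,0,0,0,0],
    [-0.1,0.55,0,0,0,0],
    [-0.14,0.75,0,0,0,0],
    [-0.16,0.9,0,0,0,0],
  ],
)

```text
clock: 10.7
position: [0.5794, -0.2785, 0.2983]
eef_rot: [-0.001, 0.999, 0.034, -0.001]
contact_force: [0.1, 0.8, -5.4]
finger_gap: 0.0335
finger_force: 61.5
```

Call:
jog_arm(
  series=[
    [-0.005,0.03,0,0,0,0],
    [-0.01,0.06,0,0,0,0],
    [-0.014,0.08,0,0,0,0],
    [-0.014,0.08,0,0,0,0],
    [-0.014,0.08,0,0,0,0],
  ],
)

```text
clock: 11.32
position: [0.5786, -0.2999, 0.3]
eef_rot: [-0.0, 0.999, 0.035, 0.0]
contact_force: [0.6, 0.1, -3.8]
finger_gap: 0.0334
finger_force: 61.7
```

```bash
python3 -c "
from h import *
go((.5797,-.301,.18),-86.4)"
```

```text
[0.003 0.004 0.4  ] [-0.     -0.      0.0022]
```

Call:
jog_arm(
  series=[
    [0,0,0.1,0,0,0],
    [0,0,0.2,0,0,0],
    [0,0,0.3,0,0,0],
    [0,0,0.38,0,0,0],
    [0,0,0.4,0,0,0],
  ],
)

```text
clock: 11.95
position: [0.5779, -0.2998, 0.1786]
eef_rot: [-0.001, 0.999, 0.035, -0.001]
contact_force: [-1.0, -0.7, -4.2]
finger_gap: 0.0332
finger_force: 61.6
```

Call:
jog_arm(
  series=[
    [0,0,0.007,0,0,0],
    [0,0,0.013,0,0,0],
    [0,0,0.02,0,0,0],
    [0,0,0.02,0,0,0],
    [0,0,0.02,0,0,0],
  ],
)

```text
clock: 12.58
position: [0.5785, -0.3008, 0.1742]
eef_rot: [0.0, 0.999, 0.034, 0.0]
contact_force: [0.3, -0.2, -4.9]
finger_gap: 0.0337
finger_force: 61.6
```

Call:
jog_arm(
  series=[
    [0,0,0.003,0,0,0],
    [0,0,0.006,0,0,0],
    [0,0,0.009,0,0,0],
    [0,0,0.009,0,0,0],
    [0,0,0.009,0,0,0],
  ],
)

```text
clock: 13.2
position: [0.5784, -0.3007, 0.1714]
eef_rot: [-0.0, 0.999, 0.034, 0.0]
contact_force: [-0.8, -0.1, -1.5]
finger_gap: 0.0338
finger_force: 62.2
```

Call:
jog_arm(
  series=[
    [0,0,0.003,0,0,0],
    [0,0,0.005,0,0,0],
    [0,0,0.005,0,0,0],
    [0,0,0.005,0,0,0],
    [0,0,0.005,0,0,0],
  ],
)

```text
clock: 13.82
position: [0.5791, -0.3007, 0.1712]
eef_rot: [0.0, 0.999, 0.035, 0.001]
contact_force: [-3.1, 4.6, 15.0]
finger_gap: 0.0333
finger_force: 63.7
```

Firm floor contact. Releasing.

Call:
jog_arm(
  series=[
    [0,0,-0.004,0,0,0],
    [0,0,-0.004,0,0,0],
    [0,0,-0.004,0,0,0],
    [0,0,-0.004,0,0,0],
    [0,0,-0.004,0,0,0],
  ],
  jaw=0.5,
)

```text
clock: 14.45
position: [0.5784, -0.3007, 0.1709]
eef_rot: [-0.0, 0.999, 0.034, -0.0]
contact_force: [0.2, 0.7, -0.4]
finger_gap: 0.0638
finger_force: 0.0
```

Call:
jog_arm(
  series=[
    [0,0,-0.05,0,0,0],
    [0,0,-0.15,0,0,0],
    [0,0,-0.3,0,0,0],
    [0,0,-0.45,0,0,0],
    [0,0,-0.5,0,0,0],
  ],
)

```text
clock: 15.08
position: [0.5794, -0.3012, 0.3252]
eef_rot: [0.001, 0.999, 0.035, 0.002]
contact_force: [-0.1, -0.6, -0.1]
finger_gap: 0.0641
finger_force: 0.0
```

Call:
jog_arm(
  series=[
    [0,-0.15,0,0,0,0],
    [0,-0.35,0,0,0,0],
    [0,-0.55,0,0,0,0],
    [0,-0.7,0,0,0,0],
    [0,-0.7,0,0,0,0],
  ],
)

```text
clock: 15.7
position: [0.5634, -0.0883, 0.3213]
eef_rot: [-0.0, 0.999, 0.036, -0.0]
contact_force: [0.4, -0.8, -0.2]
finger_gap: 0.0639
finger_force: 0.0
```

```bash
python3 -c "
from h import *
c=camera('top'); s=camera('side')
A=np.zeros((400,800,3),np.uint8);A[:,:500]=cv2.resize(c['img'][140:300,350:550],(500,400));A[:,500:]=cv2.resize(s['img'][60:210,230:342],(300,400)); cv2.imwrite('pics/c6.png',A[:,:,::-1])"
```

```text
(no output)
```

View pics/c6.png

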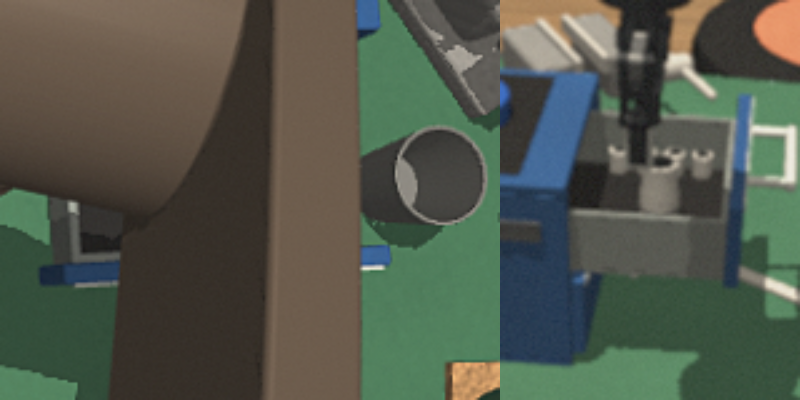

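The side view shows the socket upright on the drawer floor at crop (660,185), released. The top view still has the drawer front at crop row 265, unchanged, so the drawer is fully out. Handing in.

```bash
python3 -c "
from rig import robot
print(robot.sign_off())"
```

```text
the job is handed in; nothing more can be done
None
```

I handed the job in at about 16 s: the wider chest's top drawer was out at its stop and the deep socket stood upright and released on its floor, as the last side picture showed, but sign-off gave no verdict.

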